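Two-key release of a test box's drawer

ROBOT

A 6-joint arm with a two-finger parallel gripper is mounted at the origin on a cart in front of the work surface, level with it; the furniture and walls round the work are solid. World frame = base frame: x ahead of the robot, y to its left, z up, the work surface at z = 0. Lengths are in m, angles in rad, forces in N, time in s.
With the tool pointing down it reaches from about 0.25 to 0.725 m from the base axis. Payload 4 kg.
Tool frame: the origin (TCP) lies between the finger pads; the fingertips stand 8 mm ahead of it and the grasp point (between the pads) lies 11 mm behind it; z points along the fingers, y is the direction in which the jaws open and shut (so a half turn about z gives the same grasp; the last joint's range is limited). The gripper opens to 85 mm and grips with 20 to 120 N. Pads are 22 mm wide; open, the fingers measure 114 mm over their backs; the gripper's body (76 mm by 85 mm) begins 54 mm behind the grasp point. The pads swing forward as they close: fully open they stand 13 mm farther back than shut.
Start: joints at [1.158, 0.241, 0.005, 1.335, 0, 1.571], TCP at [0.201, 0.458, 0.239] pointing down, gripper open.
Joint ranges: [-2.72, 2.72], [-1.05, 1.87], [-1.09, 1.28], [-1.99, 2.15], [-1.42, 1.44], [-3.14, 3.14]. Speed limits (rad/s): [2.79, 2.79, 3.14, 3.14, 3.14, 3.14].

INTERFACE

Orientations are given as a unit quaternion [x, y, z, w].
In Python, from workcell import * gives the robot as it stands.
- The arm moves only by the tool send_rows, never from a script. Its argument "increments" is a list that holds one entry, the list of rows, each a list of 6 numbers: the shift along the tool's x, y, z in units of 50 mm (1.0 is 50 mm), then the turn, a rotation vector about the tool's x, y, z in units of 10 degrees (1.0 is 10 degrees). In form: [[[x, y, z, ax, ay, az], ...]]. A call has 1 to 8 rows; each row shifts and turns the commanded pose from where the row before left it, along the tool's axes as they then stand; what a row does not reach is not made up. A row lasts 1/8 s, in which the tool goes at most 62.5 mm and 10.7 degrees, less where a joint would pass 70% of its speed; a pose out of reach is approached as far as the arm can. A call with a number of a shift or a turn outside -1 to 1 is refused whole. A call with a gripper value outside its range is refused whole. "grip" is the closure, from 0 (fully open) to 1 (shut), set as the call begins (left out, the last holds). The fingers move at their own pace and stop on an object; the grip force is fixed at half the most. Time passes only in rows, so rows that do not move let the fingers close. It gives the time, the measured TCP pose, the force and the opening at its end, in the units of the state.
- get_obs(): the state, without advancing time (a new reading comes with each control period).
- camera(name): name is "scene" or "top" or "wrist"; returns a dict with "color" (400x640x3 uint8, red, green, blue), "z_map" (400x640 float32, m along the optical axis (not along the pixel's ray), 0 where there is no reading), "intrinsics" (3x3 intrinsics, pixels), "pose" (4x4, takes a point from camera to world coordinates); the wrist camera has in their place "mount" (4x4, takes a point from camera to tool coordinates, whose origin is the TCP and whose axes are the flange's). Camera axes: x right, y down, z forward; pixel columns grow to the right and rows downward; lengths in m; the calibration is good to about 2 mm. A picture is of the moment at which its call begins: read the wrist's pose just before it.
- job_done(): hands the job in, once; it reports no verdict.
The state is a dict: "clock": time; "joint_pos": joint angles; "joint_vel": joint speeds; "tau": joint torques, N m; "eef_pos": TCP position; "tool_rot": TCP orientation; "ft_force": force on the tool from outside, world axes, zero at the start; "ft_torque": the same for the moment, N m; "grip_width": finger opening in m.
Only numpy, scipy, OpenCV 4.12 (cv2) and the standard library are available. Lean on these libraries where they do the work, as an engineer would, in place of code of your own. Each camera call takes 0.05 s, during which the arm holds its last target.

TASK

Unlock the drawer of the test box: with the two fingertips press its two square keys down together, never one key alone, and keep both held down until the drawer has slid all the way out by its own spring; then let go of both keys and back off. Do not press the round button, and leave the flux tin, tape roll and pliers where they lie.

Things in the scene. Friction and masses are not known exactly. Their poses are not given: they have to be found in the camera images.
- test_box: Grey sheet-metal box with a drawer, fixed to the bench, 173 mm deep (x, with the drawer front) by 180 mm wide (y) by 66 mm high to its flat top. Origin: middle of its footprint on the bench; x points from the drawer side to the back, y to the left seen from the drawer side, z up. On top, in this frame: the square keys at x +25 mm, y +32 mm (left) and y -32 mm (right); the round button at x -45 mm, y 0. The box's top and everything on it turn with the box.
- key_left_top (a point): Centre of the top face of the left square key: a flat grey cap 26 x 26 mm that stands 12 mm above the box's top (78 mm above the bench) when up, with a 3 mm high frame round it. The point sinks with the key. Axes as test_box. The two square keys stand 64 mm apart centre to centre (38 mm between their near edges) along the box's y.
- key_right_top (a point): Centre of the top face of the right square key, the same as the left one, 64 mm from it towards -y of the box.
- key_left (a joint): Travel of the left square key, m: 0 up, 0.007 fully down at a hard stop. Spring-loaded: 2 N to start, 5 N fully down, returns by itself. It counts as down beyond 0.005.
- key_right (a joint): Travel of the right square key, the same as the left.
- drawer (a joint): How far the drawer has slid out, m: 0 shut and locked, 0.055 fully out. Only while both square keys are down more than about 4.5 mm does its lock free it; a spring then slides it out slowly towards -x of the box (about 2 s for the full travel), and it stays out.
- drawer_front (a point): Centre of the front face of the drawer, a flat aluminium plate 168 x 48 mm with no handle, 35.5 mm above the bench; it moves out with the drawer.
- round_button (a joint): Travel of the round button, m: 0 up, 0.005 down; not to be pressed. Spring 1.6 to 3.6 N.
- round_button_top (a point): Centre of the top face of the round button, a grey cap 26 mm across that stands 10 mm above the box's top when up, midway across the box and 70 mm from the line of the square keys towards the drawer front.
- flux_tin: Loose round white tin, 52 mm across, 22 mm high, on the bench to the left or right of the box; origin: centre of its underside.
- tape_roll: Loose blue roll of tape, 72 mm across, 19 mm high, lying on the bench on the other side of the box; origin: centre of its underside.
- pliers: Loose pliers with yellow handles, 124 x 41 x 11 mm, lying on the bench behind the box; origin: centre of their underside.

How it is judged:
By the outcome, as a careful person would: the job done as asked, in the order asked, and still so for the second after the job is handed in, with the robot touching nothing.
It also fails if it takes over 32 s, if anything falls off the work surface, if the arm or the gripper's body presses on something with over 40 N, if the wrist force passes 120 N, or if a joint passes its speed limit or range.

## Working session

There is one attempt and no reset: what is moved stays moved. The work goes in short steps, Python scripts to look and compute and a tool call to move; the robot and the scene stay as the last step left them, time stands still between calls to the robot, and variables do not carry over. Pictures are saved under pics/ and viewed, and the job is handed in when it is done.

Besides the shell and the picture viewer there is one more tool, called as a command line: name --argument value ..., lists and objects as JSON in quotes. send_rows: Moves the arm, as the interface text tells. Its arguments: {"type":"object","properties":{"increments":{"type":"array"},"grip":{"type":"number"}},"required":["increments"]}

```bash
mkdir -p pics; cat > h.py <<'E'
from workcell import *
import numpy as np, cv2
def save(n,c): cv2.imwrite(f'pics/{n}.png',cv2.cvtColor(c['color'],cv2.COLOR_RGB2BGR))
E
python3 - <<'E'
from h import *
print(get_obs())
for n in ['top','scene']:
    c=camera(n); save(n+'0',c); np.savez(n+'0.npz',**c); print(n,c['intrinsics'],c['pose'])
E
```

```text
{'clock': 0.0, 'joint_pos': array([ 1.15802915e+00,  2.41391278e-01,  3.72194796e-03,  1.33522489e+00,
       -3.98748585e-05,  1.57079960e+00]), 'joint_vel': array([ 2.25151622e-04, -2.56949613e-04, -3.32509068e-04, -2.87066649e-05,
        1.53670293e-04,  4.57503903e-04]), 'tau': array([-4.79506853e-04, -3.72317541e+01,  2.52408332e+01,  1.68331282e-02,
       -1.09196744e-04, -9.76639996e-07]), 'eef_pos': array([0.20033224, 0.45742842, 0.23842293]), 'tool_rot': array([ 2.04923048e-01,  9.78777525e-01, -1.03076951e-03, -1.95435232e-04]), 'ft_force': array([ 0.27879636,  0.4405168 , -0.20743389]), 'ft_torque': array([ 0.08675274,  0.0081487 , -0.02405383]), 'grip_width': 0.085195595325703}
top [[447.29375904   0.         321.98794443]
 [  0.         447.29375904 196.06162905]
 [  0.           0.           1.        ]] [[ 0.01214494 -0.99500624  0.09907109  0.49711654]
 [-0.99941177 -0.00890107  0.03311937 -0.00393809]
 [-0.03207214 -0.09941505 -0.99452905  0.99943826]
 [ 0.          0.          0.          1.        ]]
scene [[442.11245137   0.         325.67583499]
 [  0.         442.11245137 196.86236515]
 [  0.           0.           1.        ]] [[ 5.65347605e-01 -4.54049063e-01  6.88637447e-01 -9.16323252e-02]
 [-8.24852725e-01 -3.11465323e-01  4.71812817e-01 -4.90861288e-01]
 [ 2.60517062e-04 -8.34762721e-01 -5.50609781e-01  6.35593721e-01]
 [ 0.00000000e+00  0.00000000e+00  0.00000000e+00  1.00000000e+00]]
```

View pics/top0.png

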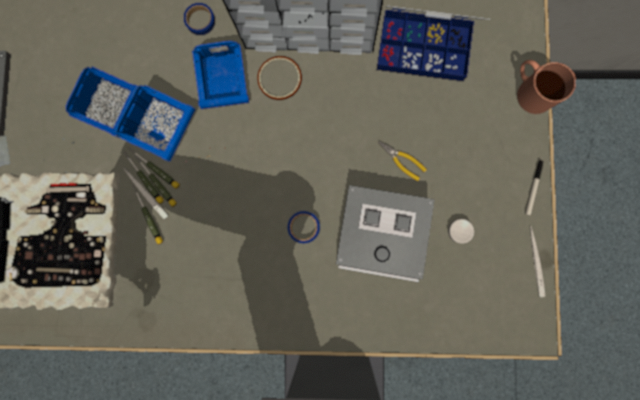

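View pics/scene0.png

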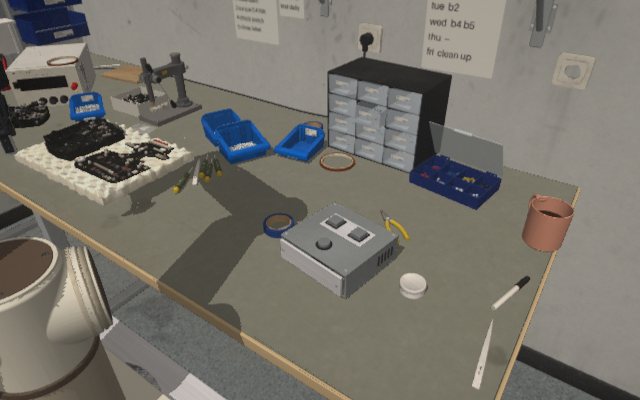

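The top view shows the box centred near (385,232), the square keys near (373,218) and (403,222), and the round button near (382,254). The tape is at (304,227), the tin at (461,231) and the pliers at (405,162). Next I'll measure the keys accurately.

```bash
python3 - <<'E'
from h import *
c=np.load('top0.npz'); 
im=c['color'][170:290,325:475]; cv2.imwrite('pics/zoom0.png',cv2.cvtColor(cv2.resize(im,None,fx=5,fy=5,interpolation=cv2.INTER_CUBIC),cv2.COLOR_RGB2BGR))
K=c['intrinsics'];T=c['pose']
def ray(u,v,z):
    d=T[:3,:3]@np.linalg.solve(K,[u,v,1]); o=T[:3,3]; return o+d*(z-o[2])/d[2]
z=c['z_map'];v,u=np.mgrid[0:400,0:640]
P=np.stack([(u-K[0,2])/K[0,0]*z,(v-K[1,2])/K[1,1]*z,z],-1)@T[:3,:3].T+T[:3,3]
# box top mask by height
m=((P[...,2]>0.055)&(P[...,2]<0.09)).astype(np.uint8); m[:170]=0;m[290:]=0;m[:,:325]=0;m[:,450:]=0
n,l,s,cc=cv2.connectedComponentsWithStats(m); i=1+s[1:,4].argmax(); print(s[i])
cn=max(cv2.findContours((l==i).astype(np.uint8),0,2)[0],key=cv2.contourArea)
r=cv2.minAreaRect(cn);print(r); b=cv2.boxPoints(r)
print([ray(*p,0.066).round(4) for p in b]); print(np.median(P[l==i][:,2]))
print((P[200:265:3,355:420:3,2]*1000).round().astype(int))
E
```

```text
[ 336  186   98   96 7219]
((384.6891784667969, 233.8648681640625), (87.78905487060547, 83.67908477783203), 9.462322235107422)
[array([ 0.4413, -0.0005,  0.066 ]), array([ 0.6131, -0.0278,  0.066 ]), array([ 0.5844, -0.2078,  0.066 ]), array([ 0.4146, -0.1777,  0.066 ])]
0.06584273486102843
[[ 66  66  65  66  69  65  67  66  63 999  63  67  67  67  65  68  67  65
   64  63  67  65]
 [ 68  64  65  66  65  67  68  64  73  62  67  64  65  66  64  65  66  67
   66  64  65  66]
 [ 67  64  64  66  69  67  68  66  64  66  66  67  65  65  65  66  65  66
   65  68  64  66]
 [ 64  67  66  65  70  67  67  67  67  65  69  66  66  65  64  68  68  65
   67  65  64  68]
 [ 64  70  69  65  78  80  77  67  67  66  67  66  69  66  69  69  66  71
   70  63  66  62]
 [ 64  65  65  70  76  80  77  76  68  66  69  67  66  69  68  69  73  63
   67  63  66  68]
 [ 67  63  67  70  76  77  77  79  69  67  67  68  67  68  74  78  76  75
   74  64  67  65]
 [ 67  65  69  67  77  77  76  78  67  67  67  66  67  69  76  78  78  75
   76  67  66  64]
 [ 65  63  69  69  66  72  76  75  66  64  65  64  67  70  79  7
[... 538 characters left out ...]
6  65  65  66  68  66  66  68
   63  68  68  69]
 [ 65  65  67  68  68  64  66  67  65  64  65  64  64  65  68  64  64  66
   67  66  67  66]
 [ 63  67  67  68  64  64  66  71  68  77  66  64  63  67  66  65  66  66
   66  67  69  66]
 [ 65  67  67  65  66  63  66  72  75  75  72  72  66  64  65  68  68  64
   67  68  66  66]
 [ 64  65  65  63  63  66  69  76  76  76  76  68  66  67  66  67  64  65
   65  68  65  65]
 [ 64  63  65  66  64  67  67  76  79  77  79  71  66  63  69  65  65  67
   65  64  65  69]
 [ 68  63  68  66  63  65  64  70  66  77  69  63  65  66  67  66  67  66
   67  64  64  65]
 [ 63  65  68  64  68  64  66  67  65  66  67  65  66  66  66  67  64  62
   65  65  66  67]]
```

View pics/zoom0.png

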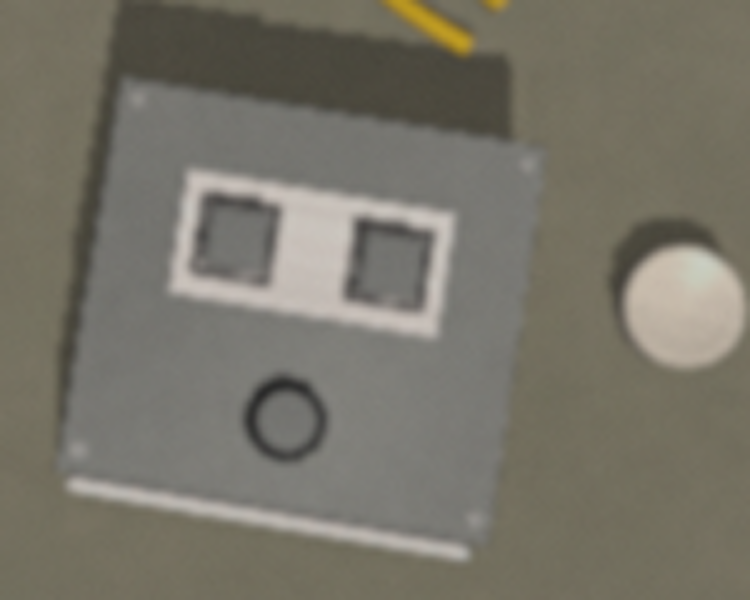

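```bash
python3 - <<'E'
from h import *
from scipy.spatial.transform import Rotation as R
c=np.load('top0.npz');K=c['intrinsics'];T=c['pose']
def ray(u,v,z):
    d=T[:3,:3]@np.linalg.solve(K,[u,v,1]); o=T[:3,3]; return o+d*(z-o[2])/d[2]
L=ray(371.8,217,.078);Rr=ray(403,222.2,.078);B=ray(325+286/5-.4,170+418/5-.4,.076)
print(L,Rr,np.linalg.norm(L-Rr),B)
M=(L+Rr)/2; y=(L-Rr)[:2]; print('mid',M,'yaw',np.degrees(np.arctan2(-y[0],y[1])), 'btn dist',M-B, np.degrees(np.arctan2((M-B)[1],(M-B)[0])))
# white label
g=c['color'].min(-1); m=np.zeros_like(g); m[195:245,355:425]=(g[195:245,355:425]>150); cn=max(cv2.findContours(m,0,2)[0],key=cv2.contourArea); r=cv2.minAreaRect(cn)
print(r,ray(*r[0],.066)); b=[ray(*p,.066) for p in cv2.boxPoints(r)];print(np.round(b,4))
o=get_obs();Rt=R.from_quat(o['tool_rot']).as_matrix();print(Rt.round(3)); print('tool y yaw',np.degrees(np.arctan2(-Rt[0,1],Rt[1,1])))
E
```

```text
[ 0.54659613 -0.07615958  0.078     ] [ 0.53661156 -0.13985345  0.078     ] 0.06447170691933181 [ 0.47300681 -0.0967449   0.076     ]
mid [ 0.54160385 -0.10800651  0.078     ] yaw -8.909107715619198 btn dist [ 0.06859704 -0.01126161  0.002     ] -9.323112848702332
((386.9877014160156, 220.1550750732422), (54.659793853759766, 25.203767776489258), 9.727579116821289) [ 0.5410127 -0.1085607  0.066    ]
[[ 0.5242 -0.0484  0.066 ]
 [ 0.576  -0.057   0.066 ]
 [ 0.5579 -0.1687  0.066 ]
 [ 0.5064 -0.1595  0.066 ]]
[[-0.916  0.401 -0.001]
 [ 0.401  0.916 -0.002]
 [-0.    -0.002 -1.   ]]
tool y yaw -23.650247976462158
```

send_rows --increments '[[[-0.4,-0.28,0,0,0,0],[-0.75,-0.53,0,0,0,0],[-0.75,-0.53,0,0,0,0],[-0.75,-0.53,0,0,0,0],[-0.75,-0.53,0,0,0,0],[-0.75,-0.53,0,0,0,0],[-0.75,-0.53,0,0,0,0],[-0.75,-0.53,0,0,0,0]]]' --grip 0.41

```text
clock: 1.1
eef_pos: [0.3797, 0.1605, 0.2391]
tool_rot: [0.205, 0.979, -0.0, -0.0]
ft_force: [0.6, 0.4, -0.3]
grip_width: 0.0501
```

send_rows --increments '[[[-0.75,-0.53,0,0,0,0],[-0.75,-0.53,0,0,0,0],[-0.75,-0.53,0,0,0,0],[-0.75,-0.53,0,0,0,0],[-0.75,-0.53,0,0,0,0],[-0.75,-0.53,0,0,0,0],[-0.4,-0.28,0,0,0,-0.7],[0,0,0,0,0,-0.7]]]'

```text
clock: 2.1
eef_pos: [0.5348, -0.0967, 0.2382]
tool_rot: [0.084, 0.997, -0.0, -0.001]
ft_force: [-1.1, -0.1, 0.3]
grip_width: 0.0507
```

send_rows --increments '[[[0,0,0,0,0,0],[0,0,0,0,0,0]]]'

```text
clock: 2.35
eef_pos: [0.534, -0.0946, 0.2391]
tool_rot: [0.085, 0.996, 0.0, -0.0]
ft_force: [0.5, -0.6, 0.3]
grip_width: 0.0506
```

```bash
cat >> h.py <<'E'
from scipy.spatial.transform import Rotation as R
def wrist(n):
    o=get_obs(); c=camera('wrist'); save(n,c)
    T=np.eye(4);T[:3,:3]=R.from_quat(o['tool_rot']).as_matrix();T[:3,3]=o['eef_pos']
    return o,c,T@c['mount'],T
def cast(K,T,u,v,z):
    d=T[:3,:3]@np.linalg.solve(K,[u,v,1]); o=T[:3,3]; return o+d*(z-o[2])/d[2]
E
python3 - <<'E'
from h import *
o,c,C,T=wrist('w1'); np.savez('w1.npz',K=c['intrinsics'],C=C,T=T,color=c['color'],z=c['z_map']); print(o['eef_pos'],o['tool_rot'],c['mount'].round(4))
p=np.linalg.inv(C)@[0.5415,-.108,.078,1]; q=c['intrinsics']@p[:3]; print(q/q[2])
E
```

```text
[ 0.53403947 -0.09457904  0.2390545 ] [ 8.47969328e-02  9.96398193e-01  1.63331597e-05 -3.46485822e-04] [[ 1.300e-03 -9.480e-01 -3.183e-01  8.190e-02]
 [ 1.000e+00  1.200e-03  5.000e-04  5.000e-04]
 [-1.000e-04 -3.183e-01  9.480e-01 -1.362e-01]
 [ 0.000e+00  0.000e+00  0.000e+00  1.000e+00]]
[301.41678611 191.5456044    1.        ]
```

View pics/w1.png

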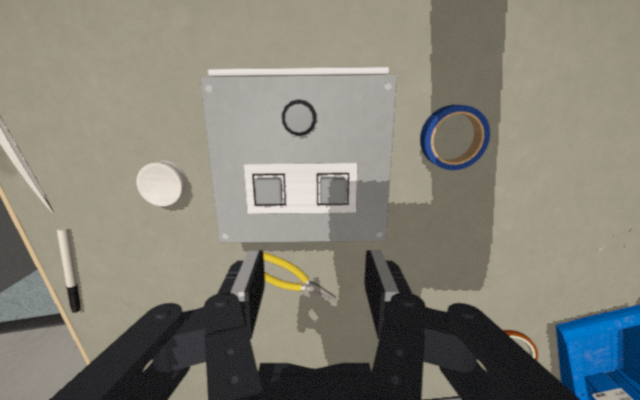

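The wrist view shows the keys at about (269,190) and (333,190) and the button at (299,118). The fingers are at the bottom, and the box looks nearly square to the jaws.

```bash
python3 - <<'E'
from h import *
d=np.load('w1.npz');K,C,T=d['K'],d['C'],d['T']
im=d['color'][155:225,230:370];cv2.imwrite('pics/w1z.png',cv2.cvtColor(cv2.resize(im,None,fx=5.5,fy=5.5,interpolation=cv2.INTER_CUBIC),cv2.COLOR_RGB2BGR))
p=[cast(K,C,u,v,.078) for u,v in[(269,190),(333,189.5)]]
print(p,np.linalg.norm(p[0]-p[1]))
l=p[1]-p[0];print(np.degrees(np.arctan2(-l[0],l[1])))
# box top back/front edges for yaw: corners screws
s=[cast(K,C,u,v,.066) for u,v in[(208,89),(388,87),(225,237),(380,235.5)]]
for a,b in((0,1),(2,3)):
  l=s[b]-s[a];print('screw yaw',np.degrees(np.arctan2(-l[0],l[1])),np.linalg.norm(l))
print(np.mean(s,0))
y=T[:3,1];print('tool y yaw',np.degrees(np.arctan2(-y[0],y[1])),'tilt z',T[:3,2])
E
```

```text
[array([ 0.53459284, -0.13912657,  0.078     ]), array([ 0.54463648, -0.07703074,  0.078     ])] 0.0629028424654631
-9.187685668904024
screw yaw -9.052753697341707 0.16630499980039243
screw yaw -9.047453767082336 0.16663438304459818
[ 0.52039066 -0.10568262  0.066     ]
tool y yaw -9.728695701649006 tilt z [-6.87705690e-04  9.13105315e-05 -9.99999759e-01]
```

View pics/w1z.png

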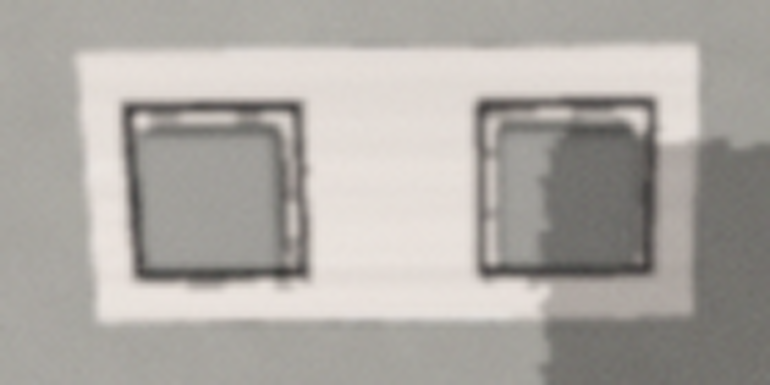

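send_rows --increments '[[[-0.19,-0.24,0.2,0,0,-0.055],[0,0,0.5,0,0,0],[0,0,0.7,0,0,0],[0,0,0.7,0,0,0],[0,0,0.5,0,0,0],[0,0,0.18,0,0,0],[0,0,0,0,0,0],[0,0,0,0,0,0]]]'

```text
clock: 3.4
eef_pos: [0.5427, -0.1086, 0.1015]
tool_rot: [0.079, 0.997, -0.0, 0.001]
ft_force: [-0.4, 0.5, -0.6]
grip_width: 0.0501
```

```bash
python3 - <<'E'
from h import *
o,c,C,T=wrist('w2'); print(o['eef_pos'],o['tool_rot'],o['ft_force'],o['grip_width']); y=T[:3,1];print('yaw',np.degrees(np.arctan2(-y[0],y[1])),T[2])
s=camera('scene');im=s['color'][170:310,270:430];cv2.imwrite('pics/s2.png',cv2.cvtColor(cv2.resize(im,None,fx=4,fy=4,interpolation=cv2.INTER_CUBIC),cv2.COLOR_RGB2BGR))
E
```

```text
[ 0.54270799 -0.1085678   0.10146158] [ 7.93906514e-02  9.96842903e-01 -1.79438034e-04  1.14882844e-03] [-0.4239422   0.50267805 -0.64599959] 0.05006655822487987
yaw -9.107100269934318 [-2.31889435e-03 -1.75330586e-04 -9.99997296e-01  1.01461583e-01]
```

View pics/w2.png

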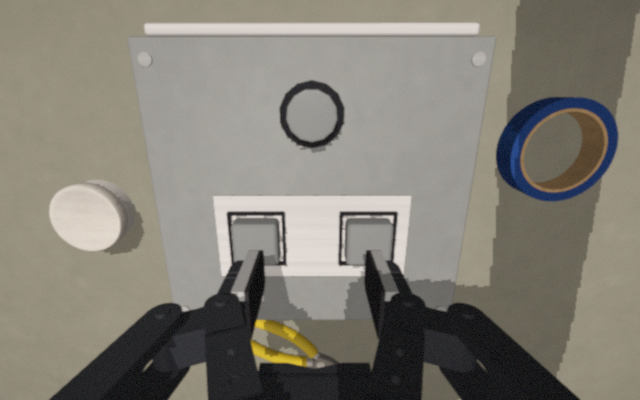

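View pics/s2.png

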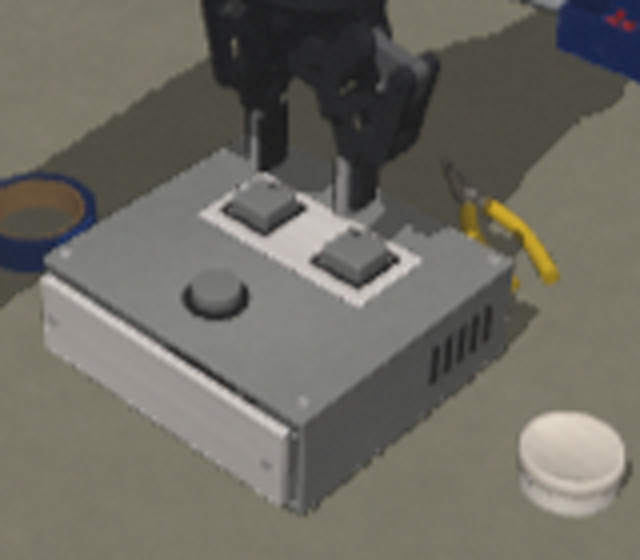

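The jaws are centred over both keys in the wrist view: fingers at x 250 and 378, keys at x 256 and 368. I'll use the depth map to check where the tips actually are.

```bash
python3 - <<'E'
from h import *
o,c,C,T=wrist('w3'); K=c['intrinsics'];z=c['z_map'];v,u=np.mgrid[0:400,0:640]
M=c['mount'];P=np.stack([(u-K[0,2])/K[0,0]*z,(v-K[1,2])/K[1,1]*z,z],-1)@M[:3,:3].T+M[:3,3]
m=(z>0)&(P[...,2]>-30)&(P[...,2]<0.012)&(abs(P[...,1])<.06)&(abs(P[...,0])<.03)&(P[...,2]>-.03)
for s in(1,-1):
    Q=P[m&(P[...,1]*s>0)]; print(len(Q),np.percentile(Q,[1,10,50,90,99],axis=0).round(4).tolist())
    for a in np.arange(-.03,.014,.004):
        q=Q[(Q[:,2]>a)&(Q[:,2]<=a+.004)]
        if len(q)>3: print(round(a,3),len(q),np.percentile(q[:,:2],[2,98],axis=0).round(4).tolist())
W=P@T[:3,:3].T+T[:3,3]
for s,(u0,u1) in enumerate([(225,290),(335,400)]):
    w=W[205:270,u0:u1].reshape(-1,3);q=w[(w[:,2]>.073)&(w[:,2]<.083)];print(len(q),q.mean(0),q.min(0),q.max(0))
E
```

```text
1557 [[-0.0105, 0.0257, -0.0298], [-0.0052, 0.0259, -0.0273], [0.007, 0.0276, -0.0173], [0.011, 0.0373, -0.0039], [0.0115, 0.0393, 0.0017]]
-0.03 245 [[-0.0098, 0.0257], [0.0114, 0.039]]
-0.026 254 [[-0.0099, 0.0257], [0.0114, 0.0392]]
-0.022 229 [[-0.0099, 0.0257], [0.0114, 0.0389]]
-0.018 212 [[-0.0099, 0.0258], [0.0112, 0.039]]
-0.014 197 [[-0.0098, 0.0258], [0.0112, 0.0393]]
-0.01 186 [[-0.0098, 0.0258], [0.0112, 0.039]]
-0.006 137 [[-0.0098, 0.0258], [0.0114, 0.0379]]
-0.002 86 [[-0.0105, 0.0258], [0.011, 0.0318]]
0.002 11 [[-0.0023, 0.0259], [0.0078, 0.0262]]
1562 [[-0.0108, -0.0378, -0.0297], [-0.0055, -0.0358, -0.0273], [0.0069, -0.0261, -0.0169], [0.011, -0.0244, -0.0038], [0.0113, -0.0242, 0.0015]]
-0.03 250 [[-0.0105, -0.0374], [0.0113, -0.0243]]
-0.026 253 [[-0.0099, -0.0377], [0.0112, -0.0243]]
-0.022 226 [[-0.0098, -0.0375], [0.0113, -0.0243]]
-0.018 221 [[-0.0091, -0.0377], [0.0112, -0.0243]]
-0.014 195 [[-0.0094, -0.0376], [0.0113, -0.0243]]
-0.01 178 [[-0.01, -0.0375], [0.0112, -0.0243]]
-0.006 143 [[-0.0099, -0.0364], [0.0112, -0.0243]]
-0.002 84 [[-0.0101, -0.0306], [0.011, -0.0243]]
0.002 12 [[-0.0032, -0.0246], [0.0087, -0.0243]]
1753 [ 0.53272382 -0.13896464  0.07883321] [ 0.52067362 -0.1544544   0.07302664] [ 0.54969904 -0.12286599  0.08134253]
1757 [ 0.54256597 -0.07810827  0.07887409] [ 0.52822867 -0.09238497  0.07301564] [ 0.55891792 -0.06291066  0.08147012]
```

The tips sit about 3 mm ahead of the TCP at this opening, and they taper. I'll open slightly to 56 mm so they centre better on the keys, shift 2 mm, and come down to just above the caps.

send_rows --increments '[[[0.04,0,0.1,0,0,0],[0,0,0.16,0,0,0],[0,0,0.12,0,0,0],[0,0,0.04,0,0,0],[0,0,0,0,0,0],[0,0,0,0,0,0]]]' --grip 0.34

```text
clock: 4.3
eef_pos: [0.5394, -0.1079, 0.0794]
tool_rot: [0.079, 0.997, 0.0, -0.0]
ft_force: [-2.3, 2.1, 2.8]
grip_width: 0.0562
```

```bash
python3 - <<'E'
from h import *
o,c,C,T=wrist('w4'); print(o['eef_pos'],T[2],o['ft_force'],o['grip_width'])
K=c['intrinsics'];z=c['z_map'];v,u=np.mgrid[0:400,0:640]
M=c['mount'];P=np.stack([(u-K[0,2])/K[0,0]*z,(v-K[1,2])/K[1,1]*z,z],-1)@M[:3,:3].T+M[:3,3]
m=(z>0)&(P[...,2]>-.03)&(P[...,2]<0.012)&(abs(P[...,1])<.06)&(abs(P[...,0])<.03)
for s in(1,-1):
    Q=P[m&(P[...,1]*s>0)]
    for a in np.arange(-.006,.012,.002):
        q=Q[(Q[:,2]>a)&(Q[:,2]<=a+.002)]
        if len(q)>3: print(round(a,3),len(q),np.percentile(q[:,:2],[2,98],axis=0).round(4).tolist())
s=camera('scene');im=s['color'][170:310,270:430];cv2.imwrite('pics/s4.png',cv2.cvtColor(cv2.resize(im,None,fx=4,fy=4,interpolation=cv2.INTER_CUBIC),cv2.COLOR_RGB2BGR))
E
```

```text
[ 0.53935373 -0.10788433  0.07940794] [ 6.73178239e-04  1.63356022e-05 -9.99999773e-01  7.94079393e-02] [-2.27659579  2.0735712   2.77630916] 0.05623290076914369
-0.006 74 [[-0.0096, 0.0288], [0.0112, 0.0402]]
-0.004 58 [[-0.01, 0.0288], [0.0112, 0.0347]]
-0.002 53 [[-0.0098, 0.0287], [0.0109, 0.0352]]
0.0 264 [[-0.012, 0.0201], [0.0099, 0.0409]]
0.002 936 [[-0.0136, 0.0187], [0.0108, 0.0427]]
0.004 176 [[-0.0121, 0.0181], [0.0113, 0.0438]]
0.006 410 [[-0.0183, 0.0149], [0.0151, 0.047]]
0.008 1251 [[-0.0244, 0.0011], [0.0233, 0.0531]]
0.01 5471 [[-0.0277, 0.001], [0.0292, 0.0589]]
-0.006 70 [[-0.0088, -0.0389], [0.0115, -0.0273]]
-0.004 67 [[-0.0105, -0.0339], [0.011, -0.0273]]
-0.002 45 [[-0.0097, -0.0336], [0.0108, -0.0272]]
0.0 215 [[-0.0118, -0.043], [0.0105, -0.0212]]
0.002 843 [[-0.0133, -0.0447], [0.0108, -0.0202]]
0.004 180 [[-0.012, -0.0451], [0.0112, -0.0198]]
0.006 397 [[-0.0183, -0.0487], [0.015, -0.0164]]
0.008 1383 [[-0.0257, -0.0547], [0.0231, -0.0011]]
0.01 5680 [[-0.0274, -0.0589], [0.0292, -0.0005]]
```

View pics/w4.png

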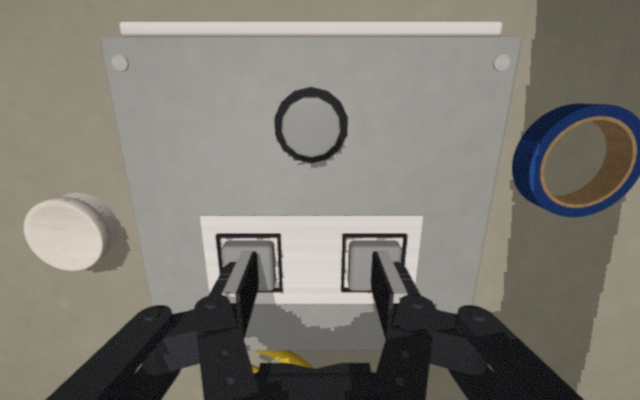

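View pics/s4.png

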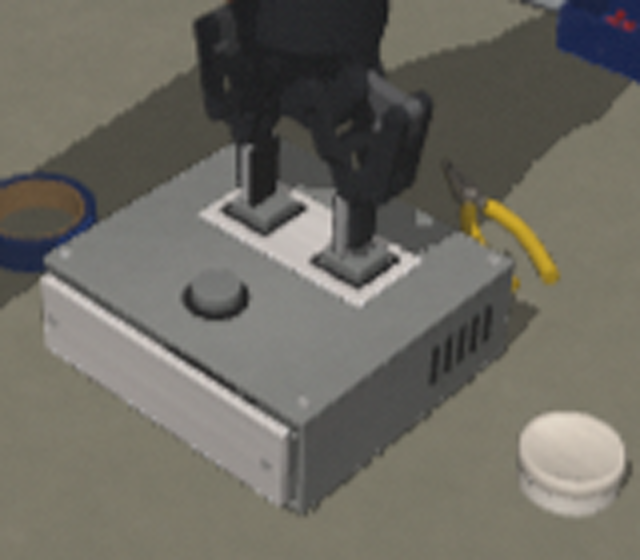

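Both tips are about to touch the two caps, at similar heights. Now I'll press.

send_rows --increments '[[[0,0,0.04,0,0,0],[0,0,0.04,0,0,0],[0,0,0.04,0,0,0],[0,0,0.02,0,0,0],[0,0,0,0,0,0]]]'

```text
clock: 5.03
eef_pos: [0.5395, -0.1079, 0.0747]
tool_rot: [0.079, 0.997, -0.0, 0.0]
ft_force: [-8.6, 1.7, 17.9]
grip_width: 0.0562
```

send_rows --increments '[[[0,0,0.02,0,0,0],[0,0,0.01,0,0,0],[0,0,0,0,0,0],[0,0,0,0,0,0]]]'

```text
clock: 5.52
eef_pos: [0.5396, -0.1079, 0.0746]
tool_rot: [0.079, 0.997, -0.0, 0.001]
ft_force: [-10.4, 2.5, 25.9]
grip_width: 0.0563
```

```bash
python3 - <<'E'
from h import *
o,c,C,T=wrist('w5'); print(o['eef_pos'],T[2],o['ft_force'],o['ft_torque'],o['grip_width'])
K=c['intrinsics'];z=c['z_map'];v,u=np.mgrid[0:400,0:640]
P=np.stack([(u-K[0,2])/K[0,0]*z,(v-K[1,2])/K[1,1]*z,z],-1)@C[:3,:3].T+C[:3,3]
for u0,u1 in((255,270),(355,370)):
    w=P[240:285,u0:u1,2];print((w[::4,::2]*1000).round(1))
print('btn',np.median(P[115:135,300:320,2]))
s=camera('scene');im=s['color'][170:310,250:430];cv2.imwrite('pics/s5.png',cv2.cvtColor(cv2.resize(im,None,fx=4,fy=4,interpolation=cv2.INTER_CUBIC),cv2.COLOR_RGB2BGR))
E
```

```text
[ 0.53964777 -0.10790121  0.07458372] [-1.94617444e-03 -1.25504577e-05 -9.99998106e-01  7.45837219e-02] [-10.42790003   2.5460607   25.90764938] [0.47550648 2.29926343 0.07739931] 0.05634162300340771
[[71.4 72.1 71.6 72.8 71.3 71.8 71.8 71.3]
 [69.1 68.8 70.1 70.1 69.6 69.6 70.  68.9]
 [71.5 72.6 71.6 71.3 71.5 71.1 71.5 71.3]
 [77.4 72.2 71.8 72.4 72.9 71.8 73.5 73.1]
 [76.7 72.  71.2 72.8 72.4 72.3 71.9 71.5]
 [78.2 72.6 72.5 73.9 72.4 72.6 72.  71.5]
 [78.7 74.  72.8 73.5 72.1 71.9 72.4 71.7]
 [79.4 74.6 72.  72.1 73.  73.3 72.5 72.2]
 [80.3 74.7 71.5 72.  72.8 73.  72.3 72.4]
 [80.8 75.6 72.1 72.2 72.4 71.9 72.6 72.6]
 [81.1 76.8 72.5 72.3 72.8 72.7 72.5 71.5]
 [81.9 77.2 72.2 72.7 73.7 72.1 73.3 72.2]]
[[71.3 71.6 72.1 71.5 70.7 72.4 71.3 71.1]
 [69.2 68.9 69.1 68.4 70.4 68.6 69.8 69.9]
 [71.6 71.4 71.5 72.2 71.5 71.8 71.5 71.7]
 [72.7 72.7 73.2 71.1 72.7 72.2 72.7 71.4]
 [72.5 72.4 72.  71.7 71.1 72.4 72.1 71.3]
 [71.9 73.5 73.1 71.7 72.2 73.1 72.6 71.9]
 [72.5 71.7 72.  72.6 72.  70.5 73.2 72.5]
 [72.3 72.2 73.1 73.  72.7 72.5 71.9 72.9]
 [71.7 72.3 72.5 72.  71.5 72.7 71.6 72.4]
 [73.1 71.2 71.4 72.8 72.  73.  72.8 72.1]
 [73.  71.9 71.5 71.5 72.8 71.6 72.4 72.2]
 [73.5 72.1 72.7 72.4 72.4 71.7 71.3 71.9]]
btn 0.07767586796005768
```

View pics/w5.png

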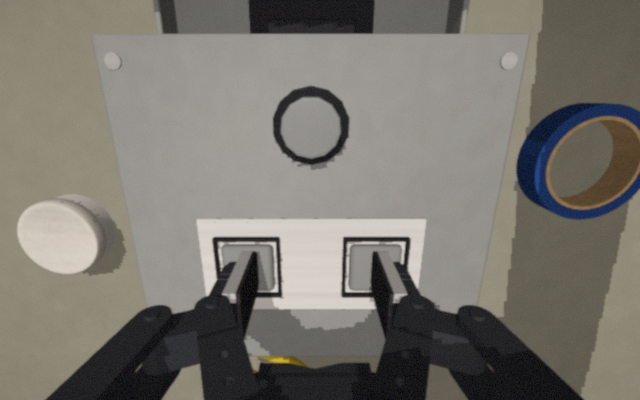

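View pics/s5.png

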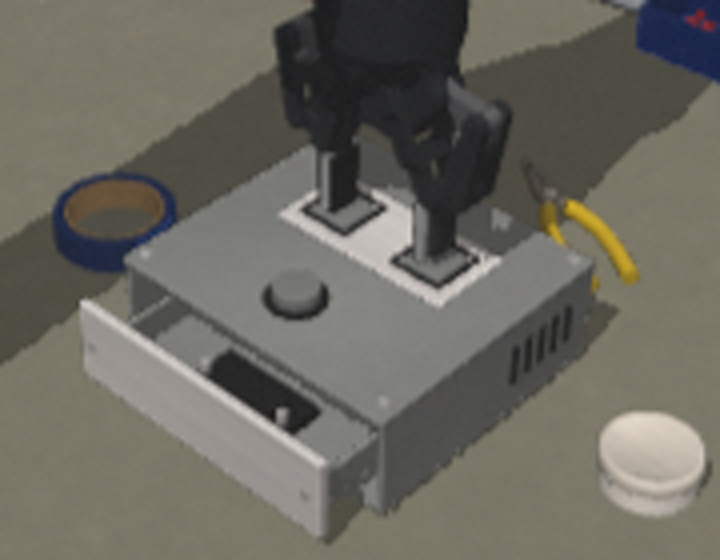

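Both caps read about 72 mm, so both are fully down, and the drawer is sliding out. I'll hold still.

send_rows --increments '[[[0,0,0,0,0,0],[0,0,0,0,0,0],[0,0,0,0,0,0],[0,0,0,0,0,0],[0,0,0,0,0,0],[0,0,0,0,0,0],[0,0,0,0,0,0],[0,0,0,0,0,0]]]'

```text
clock: 6.62
eef_pos: [0.5396, -0.1079, 0.0746]
tool_rot: [0.079, 0.997, -0.0, 0.001]
ft_force: [-11.2, 1.6, 24.8]
grip_width: 0.0565
```

send_rows --increments '[[[0,0,0,0,0,0],[0,0,0,0,0,0],[0,0,0,0,0,0],[0,0,0,0,0,0],[0,0,0,0,0,0],[0,0,0,0,0,0],[0,0,0,0,0,0],[0,0,0,0,0,0]]]'

```text
clock: 7.62
eef_pos: [0.5396, -0.1079, 0.0746]
tool_rot: [0.079, 0.997, -0.0, 0.001]
ft_force: [-11.6, 1.7, 25.0]
grip_width: 0.0565
```

```bash
cat > dr.py <<'E'
from h import *
import sys
c=camera('top');K=c['intrinsics'];C=c['pose'];z=c['z_map'];v,u=np.mgrid[0:400,0:640]
P=np.stack([(u-K[0,2])/K[0,0]*z,(v-K[1,2])/K[1,1]*z,z],-1)@C[:3,:3].T+C[:3,3]
a=np.radians(-9.15);ex=np.array([np.cos(a),np.sin(a)]);ey=np.array([-ex[1],ex[0]])
mid=np.array([.5405,-.108])-.025*ex
q=(P[...,:2]-mid);X=q@ex;Y=q@ey
m=(z>0)&(abs(Y)<.06)&(X>-.2)&(X<-.06)&(P[...,2]>.045)&(P[...,2]<.075)
print('front edge x',np.percentile(X[m],[0.5,2,5]),get_obs()['clock'],get_obs()['ft_force'])
s=camera('scene');im=s['color'][170:330,230:430];cv2.imwrite(f'pics/{sys.argv[1]}.png',cv2.cvtColor(cv2.resize(im,None,fx=3.5,fy=3.5,interpolation=cv2.INTER_CUBIC),cv2.COLOR_RGB2BGR))
E
python3 dr.py s6
```

```text
front edge x [-0.1439361  -0.14304243 -0.14213263] 7.675 [-11.06343137   3.15804082  26.31593156]
```

View pics/s6.png

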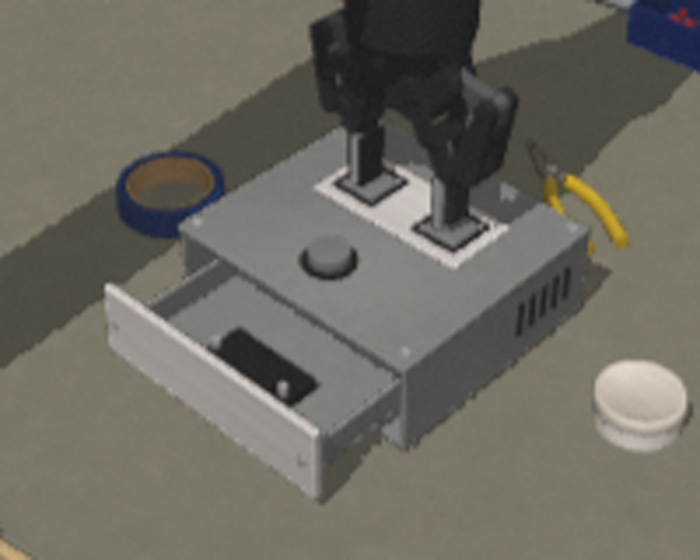

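The front edge is at -143 mm, against about -141.5 mm expected when fully out. I'll hold for another second and check it has stopped.

send_rows --increments '[[[0,0,0,0,0,0],[0,0,0,0,0,0],[0,0,0,0,0,0],[0,0,0,0,0,0],[0,0,0,0,0,0],[0,0,0,0,0,0],[0,0,0,0,0,0],[0,0,0,0,0,0]]]'

```text
clock: 8.72
eef_pos: [0.5397, -0.1079, 0.0746]
tool_rot: [0.079, 0.997, -0.0, 0.001]
ft_force: [-9.9, 1.0, 25.6]
grip_width: 0.0562
```

```bash
python3 dr.py s7
```

```text
front edge x [-0.14359341 -0.14315788 -0.14207764] 8.775 [-10.43304669   2.66215508  26.03974087]
```

The drawer has stopped fully out. Next I'll lift straight up and back off.

send_rows --increments '[[[0,0,-0.1,0,0,0],[0,0,-0.2,0,0,0],[0,0,-0.4,0,0,0],[0,0,-0.6,0,0,0],[0,0,-0.6,0,0,0],[0,0,-0.5,0,0,0],[0,0,-0.2,0,0,0],[0,0,0,0,0,0]]]'

```text
clock: 9.82
eef_pos: [0.5402, -0.1081, 0.2009]
tool_rot: [0.079, 0.997, -0.0, 0.001]
ft_force: [-0.2, 0.5, 0.1]
grip_width: 0.0566
```

```bash
python3 dr.py s8; python3 - <<'E'
from h import *
o,c,C,T=wrist('w8');K=c['intrinsics'];z=c['z_map'];v,u=np.mgrid[0:400,0:640]
P=np.stack([(u-K[0,2])/K[0,0]*z,(v-K[1,2])/K[1,1]*z,z],-1)@C[:3,:3].T+C[:3,3]
for n,(x,y) in dict(L=(.5455,-.0765),R=(.5355,-.1395),B=(.472,-.0967)).items():
    m=np.hypot(P[...,0]-x,P[...,1]-y)<.008; print(n,np.median(P[m][:,2]))
print(o['ft_force'],o['eef_pos'])
E
```

```text
front edge x [-0.1437204  -0.14320231 -0.14223108] 9.875 [-0.84716486  0.09891608 -0.5272124 ]
L 0.2169440264531212
R 0.21667803764156734
B 0.07756615639297743
[-0.74775721 -0.04358122 -0.14484712] [ 0.5392324  -0.10785559  0.19956176]
```

View pics/s8.png

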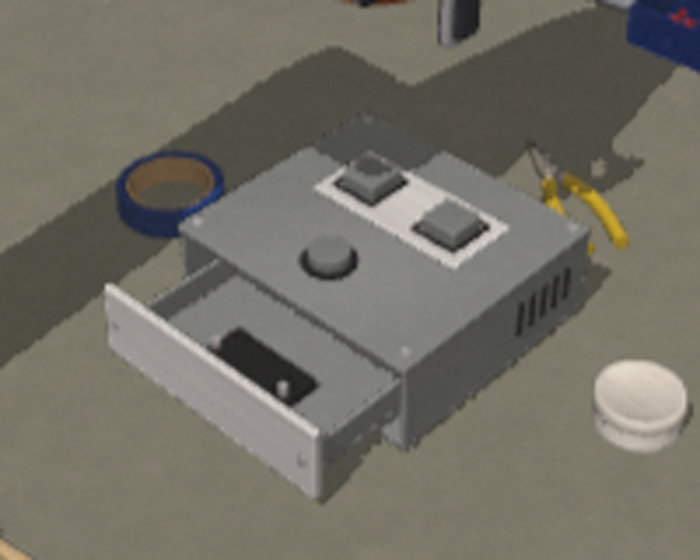

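The drawer is fully out, both keys have sprung back up, and the gripper is clear. The L/R depth figures landed on the fingers rather than the keys, but the scene picture clearly shows both caps raised.

```bash
python3 -c "
from workcell import *
print(job_done())"
```

```text
the job is handed in; nothing more can be done
None
```

The drawer is fully out, both keys were released, and I handed the job in at about 10 s of the 32 s allowed. I set the jaws to 56 mm, pressed both square keys together to their stops and held them for over 3 s. Then I lifted straight up about 125 mm.

- **Keys while pressed:** both caps read about 72 mm above the bench, which is fully down. The press was about 26 N up and 10 N sideways at the wrist, and I did not see one key go down before the other.
- **Drawer:** its front edge measured -143 mm in the box's frame, against about -141.5 mm expected. It did not move during an extra second of holding or after I released the keys.
- **After release:** both caps look up in the scene picture, and the wrist force is about zero. My depth check of the two caps failed because it hit the fingers (217 mm), so the evidence that they are up is the picture only.
- **Other items:** the round button stayed up (77.6 mm, nominal 76). The tin, tape and pliers look unmoved in the pictures; I did not re-measure their positions.

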